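Shorten the telescoping bar of a battery-pack jig by one hole

TASK

Shorten the telescoping bar of the battery-pack jig by exactly one hole, to bring its jaw closer to the pack: press the sprung button on the collar, slide the outer tube off its hole, then let the button come up again and push on slowly and gently until the catch clicks into the next hole. Leave it locked with the button fully up, never force it, and do not disturb the cell, screwdriver and tape lying in front of the jig.

Things in the scene. Friction and masses are not known exactly. Their poses are not given: they have to be found in the camera images.
- jig: Aluminium jig plate fixed to the bench, 380 mm along its y by 200 mm, 6 mm thick. A telescoping bar runs along its y, axis 55 mm above the bench. Origin: on the bench, on the bar's axis, under the catch hole in use at the start. x: level, from the bar towards the battery pack, away from the robot; y: level, along the bar, the way the outer tube slides to shorten the bar; z up.
- first_hole (a point): Hole in use at the start, on top of the fixed inner tube (22 mm square, top 66 mm above the bench, held at its +y end). Holes are 13 mm wide, drilled right through, in a row towards jig +y: the next lies 32 to 48 mm on (hand-drilled, not exact; seen as a dark spot in front of the collar), the one after 40 mm beyond that. Axes as the jig's.
- tube (a joint): Slide of the outer tube (29 mm square, over the inner tube from the -y side) along jig y, m: 0 within 1 mm at the start (locked in the first hole), growing as the bar shortens; about 0.032 to 0.048 when locked in the next hole. Sliding friction about 2 to 6 N; 1.5 mm of play each way in a hole.
- pack (a point): Centre of the top of the purple-celled battery pack beside the bar on the jig's +x side, fixed: 110 mm (jig x) by 260 mm (jig y), 78 mm high. A steel jaw stands at each end, 78 mm high: the fixed one at +y, the moving one on the -y end of the outer tube.
- catch (a joint): Travel of the sprung button, m: 0 fully up (catch pin in a hole), 0.006 fully down on a hard stop. About 5 N starts it, 8 N at the bottom. Beyond 0.004 the pin is clear of the hole; between holes the released button stays at 0.004 because its pin rides on the tube, and it springs up to 0 by itself when the pin meets a hole.
- button_top (a point): Centre of the top face of the grey ribbed button on the outer tube's black collar, fixed to the button and moving with it. Face 34 mm (across, jig x) by 32 mm (along jig y); 84 mm above the bench when up; the collar around it is 74 mm high.
- thumb_stop (a point): Centre of the face of the black upright thumb stop on the collar, beside the button on its +y side. Face looks to jig -y, 19 mm to +y of the button's centre, 42 mm wide, top 100 mm above the bench (16 mm above the raised button), 13 mm thick; this point is 92 mm up. Push it towards +y to slide the outer tube, at about 20 mm/s: the catch stops it dead in a hole, and it must not be forced (35 N).
- cell: Bystander: loose round battery cell, 18 mm across, 65 mm high, standing on the bench in front of the jig. Origin at the centre of its underside.
- driver: Bystander: screwdriver lying on the bench in front of the jig, about along the bar. Origin at the middle of its underside.
- tape: Bystander: roll of amber tape lying flat on the bench in front of the jig, 72 mm across, 20 mm high. Origin at the centre of its underside.

How it is judged (in metres and radians):
On the way:
1. with the button pressed, the outer tube has been slid off its first hole (value of joint catch above 0.003 m and value of joint tube above 0.008 m), for 0.05 s.
At the end, for the whole second after the job is handed in: The outer tube is at rest in the next hole (slid 29 to 51 mm from its start) and the button is fully up (within 1 mm), so the catch is locked (value of joint tube between 0.029 and 0.051 m and value of joint catch below 0.001 m and velocity of joint tube between -0.005 and 0.005 m/s); the robot touches nothing.
It fails at once if the outer tube, its collar or its button is pushed with more than 35 N (contact force between any of the fingers, the arm and tube above 35 N).
It fails at once if the cell is moved more than 15 mm (distance of cell from where it was at the start of the episode above 0.015 m).
It fails at once if the screwdriver is moved more than 15 mm (distance of driver from where it was at the start of the episode above 0.015 m).
It fails at once if the tape is moved more than 15 mm (distance of tape from where it was at the start of the episode above 0.015 m).
It also fails if it takes over 43 s, if anything falls off the work surface, if the arm or the gripper's body presses on something with over 40 N, if the wrist force passes 120 N, or if a joint passes its speed limit or range.

ROBOT

A 6-joint arm with a two-finger parallel gripper is mounted at the origin on the work surface. World frame = base frame: x ahead of the robot, y to its left, z up, the work surface at z = 0. Lengths are in mm, angles in degrees, forces in N, time in s.
With the tool pointing down it reaches from about 350 to 850 mm from the base axis. Payload 8.1 kg.
Tool frame: the origin (TCP) lies at the very end of the fingers, on their centre line; the grasp point (between the pads) lies r.tcp_to_grasp behind it (r.tcp_to_grasp is the distance from the TCP to the grasp point, in mm); z points along the fingers, y is the line along which they close (so a half turn about z gives the same grasp; the last joint's range is limited). The gripper opens to 85 mm and grips with 20 to 120 N. Pads are 22 mm wide; open, the fingers measure 114 mm over their backs; the gripper's body (76 mm by 85 mm) begins 54 mm behind the grasp point. The pads swing forward as they close: fully open they stand 13 mm farther back than shut.
Start: joints at [-80.638, 7.471, 85.268, -0, 87.261, -4.893], TCP at [147.765, -581.525, 231.292] pointing down, gripper open.
Joint ranges: [-169.43, 169.43], [-51.17, 129.36], [1.28, 143.12], [-76.62, 256.62], [0, 156.53], [-152.29, 152.29]. Speed limits (degrees/s): [136.94, 136.94, 159.86, 180, 180, 180].

INTERFACE

Orientations are given as [roll, pitch, yaw] about the fixed x, y, z axes, in that order (R = Rz(yaw) Ry(pitch) Rx(roll)).
In Python, from bench import r gives the robot as it stands.
- The arm moves only by the shell command python3 -m handwheel 'ROWS' [OPENING] [FORCE]. ROWS is JSON, a list of rows, each a list of 4 numbers: the shift along the tool's x, y, z in m, then the turn about the tool's z in degrees. A call has 1 to 10 rows; each row shifts and turns the commanded pose from where the row before left it, along the tool's axes as they then stand; what a row does not reach is not made up. A row lasts 1/10 s, in which the tool goes at most 50 mm and 8.59 degrees, less where a joint would pass 70% of its speed; a pose out of reach is approached as far as the arm can. A call is refused whole if a number of a shift passes 0.05 or a number of a turn 8.59, either way. A call with a gripper value outside its range is refused whole. OPENING is the finger opening in m, from 0 to 0.0854, set as the call begins (- or left out, the last holds). The fingers move at their own pace and stop on an object; FORCE is the grip in N (left out, the last holds). Time passes only in rows, so rows that do not move let the fingers close. It gives the time, the measured TCP pose, the force, the opening and the grip force at its end, in the units of the state.
- r.sense(): the state, without advancing time (a new reading comes with each control period).
- r.snapshot(name): name is "scene" or "top"; returns the picture (420x560x3 uint8, red, green, blue); there is no depth.
- r.camera_params(name): a dict with "fx", "fy", "cx", "cy" (pixels), "D" ([k1, k2, p1, p2, k3] as OpenCV has them; the pictures are not rectified), "R" (3x3) and "t" (3): a world point X has camera coordinates R X + t. Camera axes: x right, y down, z forward; pixel columns grow to the right and rows downward; lengths in mm; the calibration is good to about 2 mm. A picture is of the moment at which its call begins. camera_params takes no time and is no camera call.
- r.hand_in(): hands the job in; it is judged then, once.
The state is a dict: "time": time; "joint_pos": joint angles; "qd": joint speeds; "joint_efforts": joint torques, N m; "tool_pos": TCP position; "tcp_rot": TCP orientation; "ft_force": force on the tool from outside, world axes, zero at the start; "wrist_torque": the same for the moment, N m; "finger_gap": finger opening in mm; "grip_force": force on a finger pad.
Only numpy, scipy, OpenCV 4.12 (cv2) and the standard library are available. Lean on these libraries where they do the work, as an engineer would, in place of code of your own. Each camera call takes 0.05 s, during which the arm holds its last target. There are 200 camera calls.

## Working session

There is one attempt and no reset: what is moved stays moved. The work goes in short steps, Python scripts to look and compute and a shell command to move; the robot and the scene stay as the last step left them, time stands still between calls to the robot, and variables do not carry over. Pictures are saved under pics/ and viewed, at most 10 in all, crops included, and the job is handed in when it is done.

```bash
mkdir -p pics
python3 - <<'E'
from bench import r
import cv2
for n in("scene","top"):
    cv2.imwrite(f"pics/{n}0.png",r.snapshot(n)[:,:,::-1])
    p=r.camera_params(n);print(n,p)
print(r.sense(),r.tcp_to_grasp)
E
```

```text
scene {'fx': 527.9353323840043, 'fy': 527.9353323840043, 'cx': 274.95831038531225, 'cy': 212.51789488154347, 'D': array([-0.17316934,  0.        ,  0.        ,  0.        ,  0.        ]), 'R': array([[ 0.7574419 ,  0.65289959, -0.00197512],
       [ 0.37976761, -0.44303272, -0.81209518],
       [-0.53109165,  0.61436483, -0.58352166]]), 't': array([-389.87958799, -113.10605881, 1236.14157375])}
top {'fx': 403.73358011259523, 'fy': 403.73358011259523, 'cx': 281.98165991889823, 'cy': 210.15183485662902, 'D': array([-0.07650109,  0.        ,  0.        ,  0.        ,  0.        ]), 'R': array([[ 0.01144212, -0.99989001, -0.00943594],
       [-0.98869653, -0.00990222, -0.14960321],
       [ 0.14949332,  0.01104106, -0.98870109]]), 't': array([  9.58871263, 514.9746958 , 736.18644244])}
{'time': 0.1, 'joint_pos': array([-8.06370866e+01,  7.51075650e+00,  8.53250287e+01,  1.91282398e-04,
        8.72609849e+01, -4.89273524e+00]), 'qd': array([-0.00103243, -0.07578238, -0.12663529,  0.07009448,  0.02312676,
        0.02910524]), 'joint_efforts': array([ 2.64830793e-03, -5.70948565e+01, -5.01941335e+01, -5.21201787e-05,
        8.06678989e-03,  6.58590648e-05]), 'tool_pos': array([ 147.69298101, -581.0172615 ,  230.33051919]), 'tcp_rot': array([-1.79903599e+02, -8.44393299e-03,  1.42556322e+01]), 'ft_force': array([ 0.52767099,  1.14767452, -0.78971102]), 'wrist_torque': array([-0.00592623, -0.04651352, -0.00477974]), 'grip_force': 0.0, 'finger_gap': 85.34561952572174} 18.700000000000003
```

View pics/scene0.png

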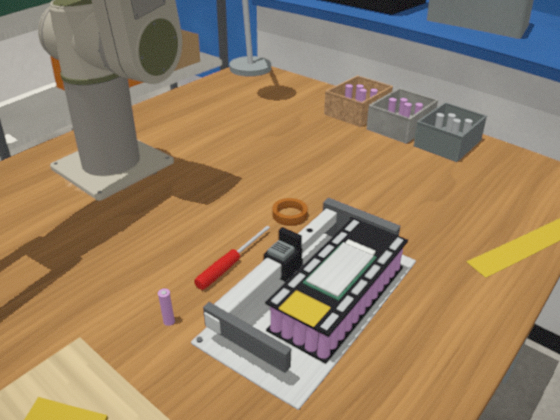

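View pics/top0.png

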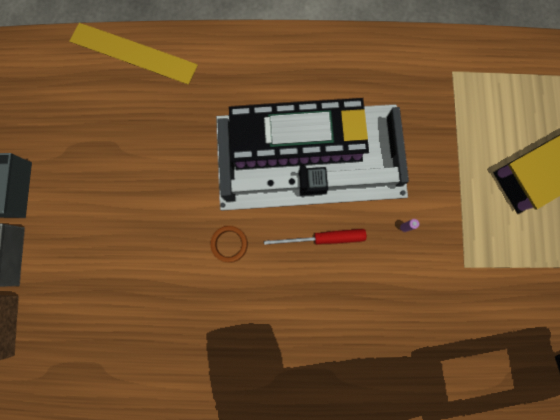

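The scene view shows the collar at about (283,252) with the cell, screwdriver and tape in front of it. In the top view the collar is at (315,180), and the dark holes are at (292,181) and (270,183).

```bash
cat > h.py <<'E'
import numpy as np,cv2
from bench import r
def ray(n,px,z):
    p=r.camera_params(n);K=np.array([[p['fx'],0,p['cx']],[0,p['fy'],p['cy']],[0,0,1]])
    u=cv2.undistortPoints(np.array([[px]],float),K,p['D'])[0,0]
    R=p['R'];c=-R.T@p['t'];d=R.T@np.array([u[0],u[1],1]);return c+d*(z-c[2])/d[2]
def pix(n,X):
    p=r.camera_params(n);K=np.array([[p['fx'],0,p['cx']],[0,p['fy'],p['cy']],[0,0,1]])
    return cv2.projectPoints(np.array([X],float),cv2.Rodrigues(p['R'])[0],p['t'],K,p['D'])[0][0,0]
E
python3 - <<'E'
from h import *
a=cv2.imread("pics/top0.png")[150:215,255:345]
b=cv2.imread("pics/scene0.png")[205:290,240:345]
cv2.imwrite("pics/c.png",np.vstack([cv2.resize(a,(720,520),interpolation=2)])) 
cv2.imwrite("pics/d.png",cv2.resize(b,None,fx=7,fy=7,interpolation=2))
for q in [(292,181),(270,183)]: print(q,ray("top",q,66))
E
```

```text
(292, 181) [566.11023733  -3.31307939  66.        ]
(270, 183) [561.89742054  37.82529687  66.        ]
```

View pics/c.png

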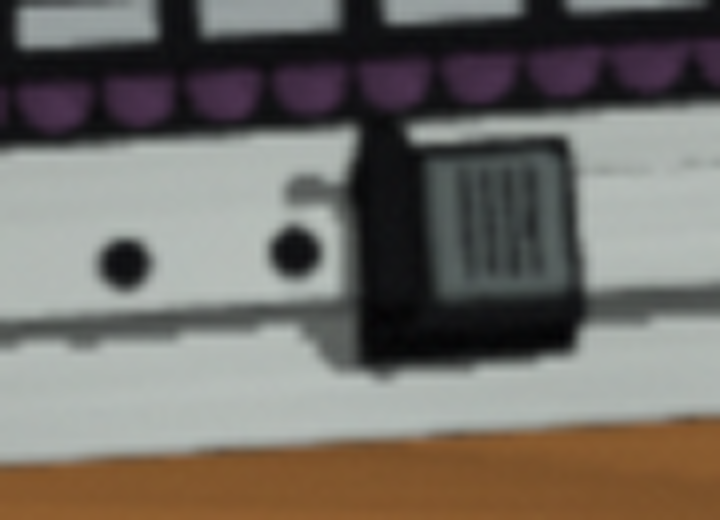

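View pics/d.png

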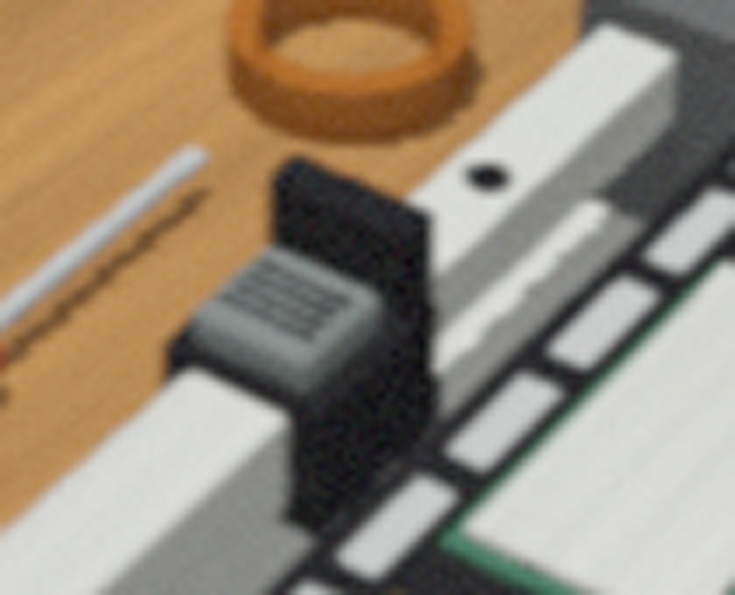

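The crops show the button's top face centred at about top (317.8,178) and scene (281.1,248.6). The holes are at top (270.6,183) and (291.9,181.5).

Run:
```python
from h import *
h1=ray("top",(291.9,181.5),66);h2=ray("top",(270.6,183),66)
print(h1,h2,np.linalg.norm(h1-h2))
print(ray("top",(317.8,178),84),ray("scene",(281.1,248.6),84))
# button corners top
for q in [(425,155),(570,145),(578,295),(435,303)]: print('top',ray("top",(255+q[0]/8,150+q[1]/8),84))
for q in [(270,248),(382,295),(300,362),(195,312)]: print('sc',ray("scene",(240+q[0]/7,205+q[1]/7),84))
# plate corners top
P=[ray("top",q,6) for q in[(217,117),(400,105),(407,200),(222,209)]]
for p in P:print(p)
for i,j in((1,0),(2,3)):
    d=P[j]-P[i];print("yaw y axis",np.degrees(np.arctan2(-d[0],d[1])))
p=r.camera_params("top");print("cam",-p['R'].T@p['t'])
```

```text
[565.1506951   -3.13307413  66.        ] [561.90759307  36.70183093  66.        ] 39.966703283497104
[568.12375526 -50.21067049  84.        ] [571.78278667 -50.73283568  84.        ]
top [584.16573751 -32.50108931  84.        ]
top [586.8742035  -65.79347407  84.        ]
top [551.73184312 -67.39586647  84.        ]
top [549.53801678 -34.81231309  84.        ]
sc [554.99359872 -37.33602638  84.        ]
sc [585.98473321 -33.69722124  84.        ]
sc [586.92230288 -64.31580093  84.        ]
sc [557.16485198 -66.5074676   84.        ]
[715.39144618 153.58915325   6.        ]
[ 746.02591876 -230.26385705    6.        ]
[ 543.04996009 -236.62864448    6.        ]
[520.93251947 135.99674643   6.        ]
yaw y axis 4.56298010634121
yaw y axis 3.3968456552660795
cam [398.98902107   6.55877252 805.00068468]
```

```bash
python3 -m handwheel '[[0,0,0,5],[0,0,0,5],[0.038,-0.041,0,0],[0.038,-0.041,0,0],[0.038,-0.041,0,0],[0.038,-0.041,0,0],[0.038,-0.041,0,0],[0.038,-0.041,0,0],[0.038,-0.041,0,0],[0.038,-0.041,0,0]]' 0 40; python3 -m handwheel '[[0.038,-0.041,0,0],[0.038,-0.041,0,0],[0.038,-0.041,0,0],[0.038,-0.041,0,0],[0,0,0,0],[0,0,0,0]]'
```

```text
time: 1.1
tool_pos: [397.9, -266.9, 231.1]
tcp_rot: [-180.0, 0.0, 4.2]
ft_force: [0.7, -1.1, 0.3]
finger_gap: -0.1
grip_force: 0.0
time: 1.7
tool_pos: [521.9, -111.2, 230.6]
tcp_rot: [-180.0, 0.1, 4.4]
ft_force: [0.3, -0.4, 0.8]
finger_gap: -0.1
grip_force: 0.0
```

```bash
python3 -m handwheel '[[0.026,-0.0275,0.02,0],[0.026,-0.0275,0.02,0],[0,0,0.03,0],[0,0,0.03,0],[0,0,0.02,0],[0,0,0,0],[0,0,0,0]]'
python3 - <<'E'
from h import *
for n in("scene","top"):
    im=r.snapshot(n)
    t=r.sense()['tool_pos'];print(t,pix(n,t),pix(n,[t[0],t[1],84]))
    a=im[:,:,::-1]
    a=a[190:290,230:345] if n=="scene" else a[140:215,255:370]
    cv2.imwrite(f"pics/{n}1.png",a if 0 else cv2.resize(a,None,fx=5,fy=5,interpolation=2))
a=cv2.imread("pics/scene1.png")
cv2.imwrite("pics/s1.png",a)
E
```

```text
time: 2.4
tool_pos: [569.1, -54.9, 111.5]
tcp_rot: [-180.0, 0.0, 4.2]
ft_force: [-0.0, -0.6, 1.3]
finger_gap: -0.1
grip_force: 0.0
[570.06784042 -54.84154359 112.69468066] [278.68271911 235.40518399] [278.64265338 249.39255354]
[570.56831187 -54.70263333 113.25724135] [321.64754957 172.87400723] [320.25017982 176.72118353]
```

View pics/s1.png

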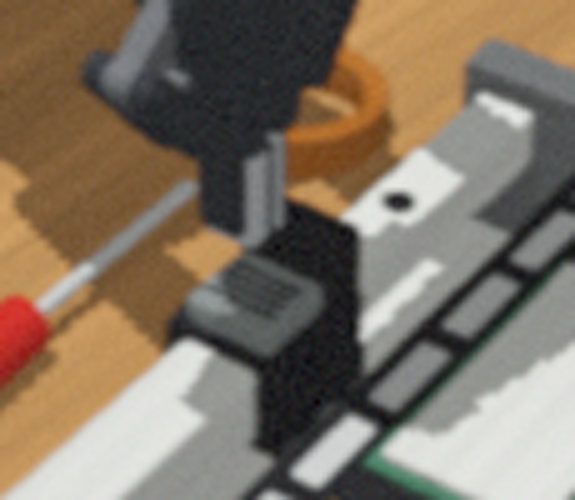

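The closed fingertips sit above the button at crop (243,235), clear of the stop. I'll descend and feel for contact.

```bash
python3 -m handwheel '[[0,0,0.01,0],[0,0,0.01,0],[0,0,0.005,0],[0,0,0,0],[0,0,0,0]]';python3 -m handwheel '[[0,0,0.001,0],[0,0,0.001,0],[0,0,0.001,0],[0,0,0,0]]';python3 -m handwheel '[[0,0,0.001,0],[0,0,0.001,0],[0,0,0,0]]'
```

```text
time: 3.0
tool_pos: [569.4, -53.6, 86.0]
tcp_rot: [-180.0, 0.0, 4.3]
ft_force: [-0.3, -0.2, 0.7]
finger_gap: 0.2
grip_force: 0.0
time: 3.4
tool_pos: [570.0, -53.8, 83.9]
tcp_rot: [180.0, -0.0, 4.3]
ft_force: [-1.2, 0.1, 5.3]
finger_gap: 0.3
grip_force: 2.4
time: 3.7
tool_pos: [570.0, -53.8, 82.0]
tcp_rot: [180.0, -0.0, 4.3]
ft_force: [-1.7, 1.2, 5.3]
finger_gap: -0.1
grip_force: 2.9
```

```bash
python3 -m handwheel '[[0,0,0.001,0],[0,0,0.001,0],[0,0,0.001,0],[0,0,0,0],[0,0,0,0]]';python3 -m handwheel '[[0,-0.002,0.0,0],[0,-0.002,0,0],[0,-0.002,0,0],[0,0,0,0]]'
```

```text
time: 4.2
tool_pos: [570.0, -53.8, 79.2]
tcp_rot: [180.0, -0.0, 4.3]
ft_force: [-2.0, -0.1, 7.7]
finger_gap: -0.1
grip_force: 3.6
time: 4.6
tool_pos: [569.6, -48.2, 79.3]
tcp_rot: [179.9, -0.1, 4.3]
ft_force: [-1.6, -1.6, 6.5]
finger_gap: 0.1
grip_force: 3.5
```

```bash
python3 -m handwheel '[[0,-0.001,0.0005,0],[0,-0.002,0,0],[0,-0.002,0,0],[0,0,0,0]]';python3 -m handwheel '[[0,-0.002,0.0,0],[0,-0.002,0,0],[0,-0.002,0,0],[0,0,0,0]]'
```

```text
time: 5.0
tool_pos: [569.3, -43.2, 78.8]
tcp_rot: [179.9, -0.1, 4.3]
ft_force: [-3.0, -2.0, 8.1]
finger_gap: -0.3
grip_force: 3.7
time: 5.4
tool_pos: [568.8, -37.2, 78.8]
tcp_rot: [179.9, -0.0, 4.3]
ft_force: [-1.9, -1.7, 7.2]
finger_gap: 0.0
grip_force: 3.7
```

```bash
python3 -m handwheel '[[0,-0.002,0.0,0],[0,-0.002,0,0],[0,-0.002,0,0],[0,-0.002,0,0],[0,0,0,0]]'
python3 - <<'E'
from h import *
im=r.snapshot("scene")[:,:,::-1]
t=r.sense()['tool_pos'];print(t,pix("scene",t))
cv2.imwrite("pics/s2.png",cv2.resize(im[190:290,230:345],None,fx=5,fy=5,interpolation=2))
E
```

```text
time: 5.9
tool_pos: [568.1, -29.2, 78.8]
tcp_rot: [179.9, -0.0, 4.3]
ft_force: [-2.7, -1.5, 7.2]
finger_gap: -0.5
grip_force: 3.7
[568.18435222 -29.23212638  78.82263532] [287.83514545 243.79900466]
```

View pics/s2.png

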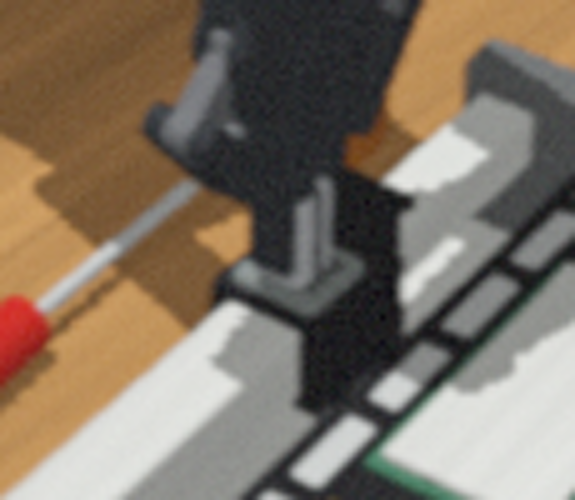

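The tube has slid about 24 mm: the stop's right edge moved from crop x 357 to 400. Next I'll release the button and push the stop gently.

```bash
python3 -m handwheel '[[0,0,-0.004,0],[0,0,-0.005,0],[0,0,0,0]]';python3 -m handwheel '[[0,-0.002,0.0,0],[0,-0.002,0,0],[0,-0.002,0,0],[0,-0.002,0,0]]';python3 -m handwheel '[[0,-0.002,0.0,0],[0,-0.002,0,0],[0,-0.002,0,0]]'
```

```text
time: 6.25
tool_pos: [568.3, -28.8, 87.5]
tcp_rot: [180.0, -0.1, 4.3]
ft_force: [-0.4, -0.3, 0.0]
finger_gap: 0.1
grip_force: 0.0
time: 6.65
tool_pos: [567.0, -20.5, 86.5]
tcp_rot: [-180.0, 0.0, 4.3]
ft_force: [0.1, -0.1, 0.5]
finger_gap: 0.2
grip_force: 0.0
time: 6.95
tool_pos: [566.6, -15.9, 86.6]
tcp_rot: [179.9, 0.0, 4.2]
ft_force: [0.8, -6.0, -1.7]
finger_gap: 0.3
grip_force: 3.2
```

```bash
python3 -m handwheel '[[0,-0.002,-0.0005,0],[0,-0.002,-0.0005,0],[0,-0.002,0,0],[0,-0.002,0,0]]';python3 -m handwheel '[[0,-0.002,0.0,0],[0,-0.002,0,0]]';python3 -m handwheel '[[0,-0.0015,0.0,0],[0,-0.0015,0,0]]'
```

```text
time: 7.35
tool_pos: [565.8, -8.0, 87.2]
tcp_rot: [179.9, 0.0, 4.2]
ft_force: [0.4, -6.0, -2.9]
finger_gap: -0.2
grip_force: 3.2
time: 7.55
tool_pos: [565.5, -4.0, 87.2]
tcp_rot: [179.9, 0.0, 4.2]
ft_force: [0.9, -6.4, -3.1]
finger_gap: -0.3
grip_force: 3.2
time: 7.75
tool_pos: [565.3, -0.8, 87.3]
tcp_rot: [179.9, 0.0, 4.2]
ft_force: [1.0, -3.8, -1.8]
finger_gap: 0.0
grip_force: 1.6
```

```bash
python3 -m handwheel '[[0,-0.001,0.0,0]]'|grep -E "tool_pos|force";python3 -m handwheel '[[0,-0.001,0.0,0]]'|grep -E "tool_pos|force"
```

```text
tool_pos: [565.2, 0.9, 87.4]
ft_force: [-0.0, -2.3, -1.4]
grip_force: 1.3
tool_pos: [565.2, 2.0, 87.5]
ft_force: [0.0, -5.4, -2.9]
grip_force: 2.9
```

```bash
python3 -m handwheel '[[0,-0.001,0.0,0]]'|grep -E "tool_pos|force";python3 - <<'E'
from h import *
im=r.snapshot("scene")[:,:,::-1]
cv2.imwrite("pics/s3.png",cv2.resize(im[180:280,240:355],None,fx=5,fy=5,interpolation=2))
E
```

```text
tool_pos: [565.2, 2.3, 87.5]
ft_force: [-0.1, -10.9, -2.9]
grip_force: 4.7
```

View pics/s3.png

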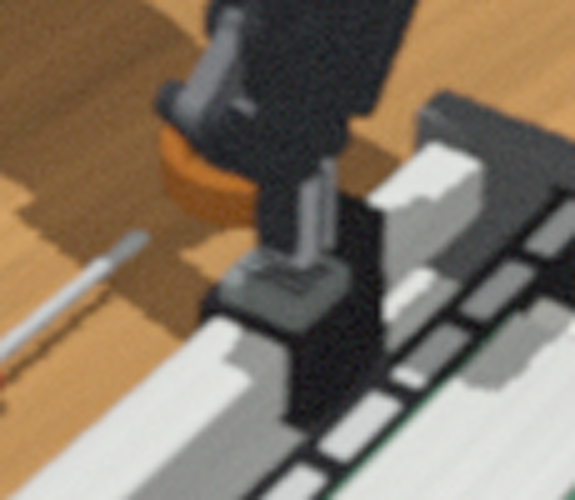

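The force rose to 10.9 N with no further travel, and the button's side is visible again at crop (290,310), so it has caught. I'll back off, lift clear and verify.

```bash
python3 -m handwheel '[[0,0.002,0.0,0],[0,0.002,-0.001,0],[0,0.002,-0.005,0],[0,0,-0.02,0],[0,0,-0.03,0],[0,0,-0.04,0],[0,0,-0.04,0],[-0.03,0,-0.04,0],[-0.04,0,0,0],[-0.04,0,0,0]]';python3 -m handwheel '[[-0.04,0,0,0],[-0.04,0,0,0],[-0.04,0,0,0],[0,0,0,0],[0,0,0,0]]'
python3 - <<'E'
from h import *
im=r.snapshot("scene")[:,:,::-1]; tp=r.snapshot("top")[:,:,::-1]
a=cv2.resize(im[180:280,240:340],(400,400),interpolation=2)
b=cv2.resize(tp[140:220,240:320],(400,400),interpolation=2)
cv2.imwrite("pics/e.png",np.hstack([a,b]))
E
```

```text
time: 9.1
tool_pos: [456.1, -11.0, 266.3]
tcp_rot: [180.0, -0.2, 4.3]
ft_force: [-0.9, -0.3, -0.7]
finger_gap: 0.1
grip_force: 0.0
time: 9.6
tool_pos: [336.7, -19.9, 265.0]
tcp_rot: [180.0, -0.2, 4.2]
ft_force: [0.4, -0.1, -0.3]
finger_gap: 0.3
grip_force: 0.0
```

View pics/e.png

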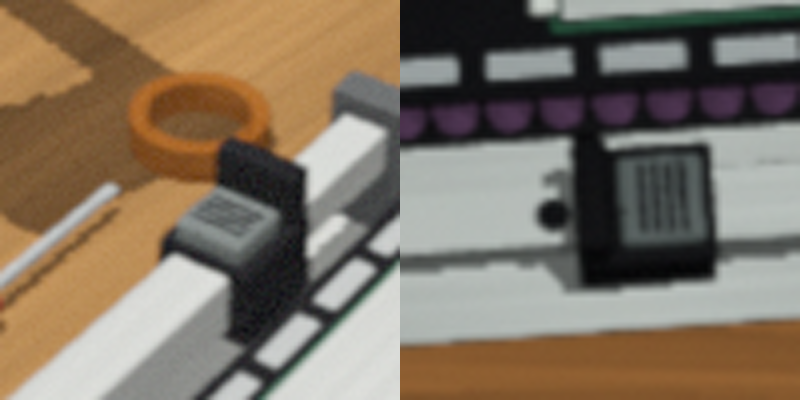

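The collar moved about 47 mm. The button stands proud as at the start, and only the next dark hole remains, at crop (553,213), about 40 mm ahead.

```bash
python3 -c "
from bench import r
print(r.hand_in())"
```

```text
the job is handed in; nothing more can be done
None
```

The bar is one hole shorter: the outer tube slid about 47 mm and stopped firmly at 11 N, the last image shows the button up, no other objects were touched, and the job was handed in (no verdict returned).

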